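Re-rack the colour blocks beside the proof press

TASK

Move the four printing blocks from the dark wooden rack to the press-side rack, standing each one on edge, fully down, in the bay of its own colour. Work from light ink to dark, one at a time: yellow first, then red, then green, then blue. Never let a block fall over, and leave the ink tin and the ink roller where they are.

Things in the scene. Friction and masses are not known exactly. Their poses are not given: they have to be found in the camera images.
- block_yellow: Printing block, plywood and grey plate, yellow top edge, yellow sun disc on its +y face. Upright rigid box: 56 mm along its x, 24 mm along its y, 80 mm high (z up), 0.09 to 0.17 kg. Origin: centre of its underside. Grip from above, across 56 or 24 mm. Starts loose on edge in a pocket of a fixed dark-wood rack (240 x 84 mm, walls 25 mm high, pocket floors 6 mm above the work surface).
- block_red: Printing block, plywood and grey plate, red top edge, red heart on its +y face. Upright rigid box: 56 mm along its x, 24 mm along its y, 80 mm high (z up), 0.09 to 0.17 kg. Origin: centre of its underside. Grip from above, across 56 or 24 mm. Starts in the same rack as the yellow one: four pockets in a row along the blocks' y, 60 mm pitch, any order.
- block_green: Printing block, plywood and grey plate, green top edge, green fir tree on its +y face. Upright rigid box: 56 mm along its x, 24 mm along its y, 80 mm high (z up), 0.09 to 0.17 kg. Origin: centre of its underside. Grip from above, across 56 or 24 mm. Starts in the same rack as the yellow one, which stands to the robot's left or right, opposite the bays.
- block_blue: Printing block, plywood and grey plate, blue top edge, blue three waves on its +y face. Upright rigid box: 56 mm along its x, 24 mm along its y, 80 mm high (z up), 0.09 to 0.17 kg. Origin: centre of its underside. Grip from above, across 56 or 24 mm. Starts in the same rack as the yellow one; about 27 to 42 mm are free between neighbouring blocks.
- bay_yellow: Fixed open-topped bay, yellow floor and end walls, pale wood sides. Outside 84 mm (its x) by 52 mm (its y), 25 mm high; pocket 72 by 40 mm, its floor 6 mm above the origin; walls 6 mm thick. Origin: centre of its underside, 8 mm above the work surface. All four bays stand in a row along their y, 60 mm pitch, in any order.
- bay_red: Fixed open-topped bay, red floor and end walls, pale wood sides. Outside 84 mm (its x) by 52 mm (its y), 25 mm high; pocket 72 by 40 mm, its floor 6 mm above the origin; walls 6 mm thick. Origin: centre of its underside, 8 mm above the work surface. All four bays stand on one aluminium tray, 104 x 256 x 8 mm.
- bay_green: Fixed open-topped bay, green floor and end walls, pale wood sides. Outside 84 mm (its x) by 52 mm (its y), 25 mm high; pocket 72 by 40 mm, its floor 6 mm above the origin; walls 6 mm thick. Origin: centre of its underside, 8 mm above the work surface. A block fits only with its 56 mm side along the bay's x, either way round.
- bay_blue: Fixed open-topped bay, blue floor and end walls, pale wood sides. Outside 84 mm (its x) by 52 mm (its y), 25 mm high; pocket 72 by 40 mm, its floor 6 mm above the origin; walls 6 mm thick. Origin: centre of its underside, 8 mm above the work surface. A block has about 8 mm of play on every side in it.
- ink_tin: Bystander, loose: round ink tin, 72 mm across, 55 mm high, beyond the racks as seen from the robot. Origin: centre of its underside. Leave alone.
- brayer: Bystander, loose: hand ink roller with dark blue roller (52 mm diameter, 100 mm long along its y) and wooden handle reaching 160 mm along its +x, at most 52 mm high, lying beyond the racks. Origin: on the work surface under the roller's centre. Leave alone.
There are look-alikes about, which are no part of the job. What is shaped like the block_green but pink is not meant.

How it is judged:
By the outcome, as a careful person would: the job done as asked, in the order asked, and still so for the second after the job is handed in, with the robot touching nothing.
It also fails if it takes over 120 s, if anything falls off the work surface, if the arm or the gripper's body presses on something with over 40 N, if the wrist force passes 120 N, or if a joint passes its speed limit or range.

ROBOT

A 6-joint arm with a two-finger parallel gripper is mounted at the origin on the work surface. World frame = base frame: x ahead of the robot, y to its left, z up, the work surface at z = 0. Lengths are in m, angles in degrees, forces in N, time in s.
With the tool pointing down it reaches from about 0.3 to 0.85 m from the base axis. Payload 5.4 kg.
Tool frame: the origin (TCP) lies midway between the tips of the shut fingers; the grasp point (between the pads) lies 19 mm behind it; z points along the fingers, y is the line along which they close (so a half turn about z gives the same grasp; the last joint's range is limited). The gripper opens to 85 mm and grips with 20 to 120 N. Pads are 22 mm wide; open, the fingers measure 114 mm over their backs; the gripper's body (76 mm by 85 mm) begins 54 mm behind the grasp point. The pads swing forward as they close: fully open they stand 13 mm farther back than shut.
Start: joints at [61.243, 9.076, 91.501, -0, 79.423, -12.038], TCP at [0.165, 0.551, 0.231] pointing down, gripper open.
Joint ranges: [-166.64, 166.64], [-54.1, 131.32], [10.49, 154.53], [-73.88, 253.88], [9.74, 151.15], [-171.62, 171.62]. Speed limits (degrees/s): [147.25, 147.25, 180, 180, 180, 180].

INTERFACE

Orientations are given as a 3x3 rotation matrix whose columns are the frame's x, y, z axes.
In Python, from plant import sense, grab_frame, get_calibration, hand_in, boxes_of, masks_of, spot_point gives the robot as it stands.
- The arm moves only by the tool servo_tool, never from a script. Its argument "deltas" is a list of rows, each a list of 7 numbers: the turn, a rotation vector about the tool's x, y, z in rad, then the shift along the tool's x, y, z in m, then the closure, from 0 (fully open) to 1 (shut). A call has 1 to 20 rows; each row shifts and turns the commanded pose from where the row before left it, along the tool's axes as they then stand; what a row does not reach is not made up. A row lasts 1/8 s, in which the tool goes at most 62.5 mm and 10.7 degrees, less where a joint would pass 70% of its speed; a pose out of reach is approached as far as the arm can. A call is refused whole if a number of a shift passes 0.0625 or a number of a turn 0.188, either way. A call with a gripper value outside its range is refused whole. The fingers move at their own pace and stop on an object; the grip force is fixed at half the most. Time passes only in rows, so rows that do not move let the fingers close. It gives the time, the measured TCP pose, the force, the opening and the grip force at its end, in the units of the state.
- sense(): the state, without advancing time (a new reading comes with each control period).
- grab_frame(name): name is "side" or "top"; returns the picture (384x512x3 uint8, blue, green, red); there is no depth.
- get_calibration(name): a dict with "K" (3x3 intrinsics, pixels), "k1" (the pictures are not rectified: a ray, as slopes to the right and down, at radius r is drawn at 1 + k1 r^2 times it, then the intrinsics apply), "R" (3x3) and "t" (3): a world point X has camera coordinates R X + t. Camera axes: x right, y down, z forward; pixel columns grow to the right and rows downward; lengths in m; the calibration is good to about 2 mm. A picture is of the moment at which its call begins. get_calibration takes no time and is no camera call.
- hand_in(): hands the job in; it is judged then, once.
Trained networks look in the newest picture that a camera, given by its name, has taken for a name from the list of things; names that differ only in an ending like _2 or _b are one class to them, and where a whole thing is asked for, a point or a joint stands for the part that bears it (a point fixed in the world has none). Each returns a list of dicts, best first, with "p" (0 to 1); they miss things now and then, are a little off and sometimes report something else, mostly with a low value. They report only what shows in the picture. A call takes as long as a camera call. They do not tell look-alikes from the thing itself.
- boxes_of(name, camera): "rect" ([left, top, width, height] in pixels, round what is visible of it).
- masks_of(name, camera): "region" (384x512 bool, what is visible of it) and "rect" ([left, top, width, height] in pixels, round what is visible of it).
- spot_point(name, camera): "centre" ([column, row] in pixels: a listed point, or the origin of a listed thing).
The state is a dict: "t": time; "joint_pos": joint angles; "joint_vel": joint speeds; "effort": joint torques, N m; "ee_pos": TCP position; "tool_rot": TCP orientation; "ft_force": force on the tool from outside, world axes, zero at the start; "moment": the same for the moment, N m; "width": opening from 0.0 (shut) to 1.0 (fully open); "grasp_force": force on a finger pad.
Only numpy, scipy, OpenCV 4.12 (cv2) and the standard library are available. Lean on these libraries where they do the work, as an engineer would, in place of code of your own. Each camera call takes 0.05 s, during which the arm holds its last target. There are 200 camera calls.

## Working session

There is one attempt and no reset: what is moved stays moved. The work goes in short steps, Python scripts to look and compute and a tool call to move; the robot and the scene stay as the last step left them, time stands still between calls to the robot, and variables do not carry over. Pictures are saved under pics/ and viewed, at most 14 in all, crops included, and the job is handed in when it is done.

Besides the shell and the picture viewer there is one more tool, called as name(argument=value, ...) on one line, values as JSON. servo_tool: Moves the arm, as the interface text tells. Its arguments: {"type":"object","properties":{"deltas":{"type":"array"}},"required":["deltas"]}

```bash
mkdir -p pics; ls; python3 - <<'E'
from plant import *
import cv2,json
for n in("top","side"):
    cv2.imwrite(f"pics/{n}0.png",grab_frame(n))
    c=get_calibration(n);print(n,{k:(v.tolist() if hasattr(v,'tolist') else v) for k,v in c.items()})
    for o in["block_yellow","block_red","block_green","block_blue","bay_yellow","bay_red","bay_green","bay_blue","ink_tin","brayer"]:
        print(o,[([round(float(x)) for x in d["centre"]],round(float(d["p"]),2)) for d in spot_point(o,n)])
s=sense();print({k:(v.tolist() if hasattr(v,'tolist') else v) for k,v in s.items()})
E
```

```text
pics
top {'K': [[346.9830600341932, 0.0, 254.31923018337008], [0.0, 346.9830600341932, 193.0095435859471], [0.0, 0.0, 1.0]], 'k1': -0.017774303227019415, 'R': [[-0.0170034745273635, -0.9998518985896715, -0.002657581725192401], [-0.9975296801455353, 0.01714504905866892, -0.0681218358642942], [0.06815731129338438, 0.0014927087474160363, -0.997673469998001]], 't': [0.0137695280550702, 0.6222246668036857, 0.8646615078224724]}
block_yellow [([357, 217], 0.8)]
block_red [([289, 217], 0.52), ([192, 134], 0.35)]
block_green [([340, 172], 0.91), ([335, 214], 0.81), ([320, 267], 0.63), ([229, 232], 0.48)]
block_blue [([311, 216], 0.72)]
bay_yellow [([206, 227], 0.78)]
bay_red [([229, 232], 0.93)]
bay_green [([159, 218], 0.84), ([290, 220], 0.2)]
bay_blue [([178, 221], 0.95)]
ink_tin [([192, 132], 0.9)]
brayer [([310, 142], 0.84)]
side {'K': [[376.63055677416355, 0.0, 253.64845398790135], [0.0, 376.63055677416355, 193.8341719192803], [0.0, 0.0, 1.0]], 'k1': -0.07442738579617611, 'R': [[0.6891864315206958, -0.724355294908175, 0.018206299631161296], [-0.3963355126586583, -0.3978891026495588, -0.8
[... 853 characters left out ...]
0968066766, -0.12805256324667666, -0.013927751641549847], 'effort': [0.0003997887597506633, -39.60218667984009, -33.17036747932434, -0.00024804820895951707, 0.0006083124753786251, 9.174619037821685e-06], 'ee_pos': [0.16543407270339844, 0.550673077361508, 0.2312890513908477], 'tool_rot': [[-0.9577294580396221, 0.2876704454716753, 2.293397264126574e-06], [0.28767044539107284, 0.9577294579095424, -1.734345495946236e-05], [-7.185653532743885e-06, -1.5950595106387354e-05, -0.9999999998469725]], 'ft_force': [-0.22888490506188564, 0.01845544518354906, -0.07302236850823057], 'moment': [-0.006511018213098541, -0.02078042241319839, 0.02205515617026044], 'grasp_force': 0.0, 'width': 1.0041199429254453}
```

View pics/top0.png

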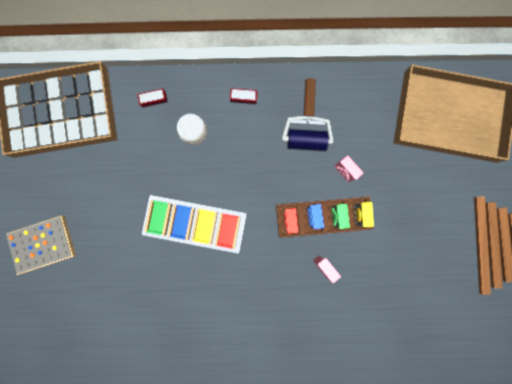

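View pics/side0.png

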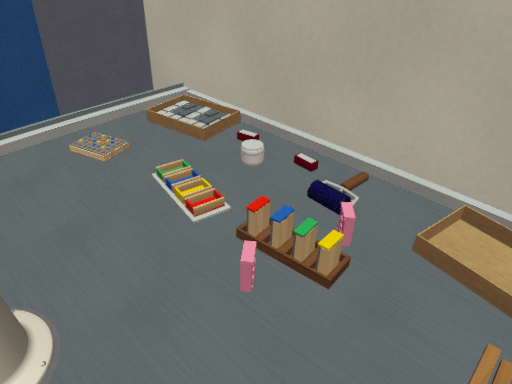

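Top view: blocks are red (291,220), blue (316,216), green (341,216) and yellow (367,215). Bays are green (158,217), blue (181,221), yellow (204,227) and red (228,231). The pink look-alikes at (349,168) and (327,269) are not part of the job; the green block is the one in the rack at (341,216). Tin is at (192,128) and the brayer at (308,135).

```bash
cat > h.py <<'E'
import numpy as np,cv2
from plant import *
HUE={"yellow":[(22,36)],"red":[(0,8),(172,180)],"green":[(50,75)],"blue":[(100,118)]}
def to_plane(cam,px,z):
    c=get_calibration(cam);K=np.array(c["K"]);R=np.array(c["R"]);t=np.array(c["t"])
    p=cv2.undistortPoints(np.float64(px).reshape(-1,1,2),K,np.array([c["k1"],0,0,0,0.]))[:,0]
    d=np.c_[p,np.ones(len(p))]@R; o=-R.T@t
    return o+d*((z-o[2])/d[:,2])[:,None]
def proj(cam,X):
    c=get_calibration(cam)
    return cv2.projectPoints(np.float64(X).reshape(-1,3),cv2.Rodrigues(np.array(c["R"]))[0],np.array(c["t"]),np.array(c["K"]),np.array([c["k1"],0,0,0,0.]))[0][:,0]
def colmask(img,col,s=120,v=90):
    h=cv2.cvtColor(img,cv2.COLOR_BGR2HSV);m=np.zeros(h.shape[:2],np.uint8)
    for a,b in HUE[col]: m|=cv2.inRange(h,(a,s,v),(b,255,255))
    return m
def blob(img,col,box,cam,z,up=6):
    x,y,w,h=box;c=cv2.resize(img[y:y+h,x:x+w],None,fx=up,fy=up,interpolation=cv2.INTER_CUBIC)
    cs=cv2.findContours(colmask(c,col),cv2.RETR_EXTERNAL,cv2.CHAIN_APPROX_NONE)[0]
    p=max(cs,key=cv2.contourArea)[:,0].astype(float)
    P=to_plane(cam,(p+.5)/up-.5+[x,y],z)[:,:2]
    (cx,cy),(a,b),th=cv2.minAreaRect(np.float32(P*1000))
    if a<b:a,b,th=b,a,th+90
    return np.round([cx,cy,a,b,(th+90)%180-90],1)
E
python3 - <<'E'
from h import *
t=cv2.imread("pics/top0.png");s=cv2.imread("pics/side0.png")
B=dict(red=(291,220,256,205),blue=(316,216,282,215),green=(341,216,305,228),yellow=(367,215,331,240))
for k,(a,b,c,d) in B.items():
    print(k,blob(t,k,(a-13,b-20,26,38),"top",.086),blob(s,k,(c-16,d-13,32,26),"side",.086))
Y=dict(green=(158,217,173,171),blue=(181,221,183,183),yellow=(204,227,193,191),red=(228,231,205,204))
for k,(a,b,c,d) in Y.items():
    print("bay",k,blob(t,k,(a-16,b-24,32,48),"top",.014),blob(s,k,(c-22,d-16,44,32),"side",.014))
c=cv2.resize(t[185:255,265:385],None,fx=6,fy=6,interpolation=cv2.INTER_CUBIC);cv2.imwrite("pics/crop.png",c)
E
```

```text
red [551.5 -81.2  62.5  34.2   5. ] [550.2 -81.8  63.2  28.9   4.5]
blue [ 560.3 -139.    57.    32.3    6.5] [ 559.6 -141.4   62.2   26.8    6.4]
green [ 560.9 -188.3   50.6   18.9   -1.9] [ 559.3 -203.    61.1   26.2    4.7]
yellow [ 563.5 -254.4   62.3   41.     1.9] [ 561.9 -260.9   62.4   27.5    2.1]
bay green [564.8 254.1  81.3  35.5 -11.9] [576.3 270.8  99.3  61.3 -10.9]
bay blue [552.6 194.3  82.5  36.3 -11.8] [563.9 210.5 100.3  59.9 -10.5]
bay yellow [540.4 134.6  81.6  41.4 -11.9] [550.9 147.4 101.4  74.3 -10.5]
bay red [527.9  74.4  81.6  40.1 -11.3] [537.4  83.8 100.7  74.5 -11. ]
```

View pics/crop.png

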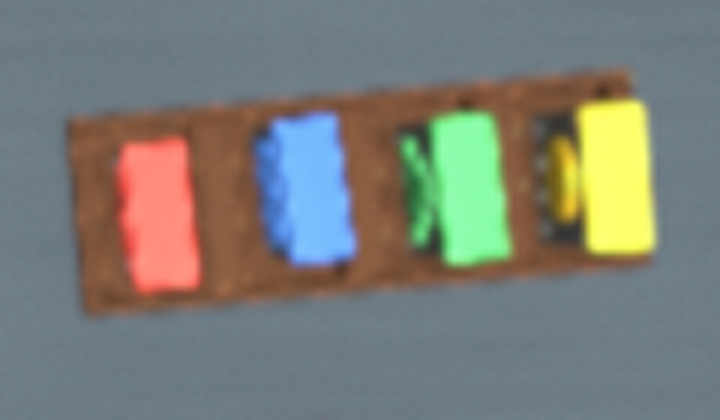

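The close crop shows the four rack blocks in order red, blue, green, yellow, with their motifs facing +y and no pink one among them. Next I refine the bays at rim height and check with an overlay.

```bash
cat > bays.py <<'E'
from h import *
from scipy.optimize import minimize
t=cv2.imread("pics/top0.png");s=cv2.imread("pics/side0.png")
Y=dict(green=(158,217,173,171),blue=(181,221,183,183),yellow=(204,227,193,191),red=(228,231,205,204))
for k,(a,b,c,d) in Y.items():
    print("bay",k,blob(t,k,(a-16,b-24,32,48),"top",.033),blob(s,k,(c-22,d-16,44,32),"side",.033))
# tray outline + rims overlay of row model: centre, yaw
cx,cy,yaw=.5455,.162,np.radians(-11.7)
def W(p,c=(cx,cy)): 
    R=np.array([[np.cos(yaw),-np.sin(yaw)],[np.sin(yaw),np.cos(yaw)]]);p=np.array(p,float)
    return np.c_[p[:,:2]@R.T+c,p[:,2]]
rect=lambda hx,hy,z,oy=0:[(-hx,oy-hy,z),(hx,oy-hy,z),(hx,oy+hy,z),(-hx,oy+hy,z)]
out=[]
for cam,im,(x,y,w,h) in(("top",t,(135,185,120,75)),("side",s,(140,150,100,75))):
    v=cv2.resize(im[y:y+h,x:x+w],None,fx=5,fy=5,interpolation=cv2.INTER_CUBIC)
    for q,col in[(rect(.052,.128,.008),(255,0,255))]+[(rect(.042,.026,.033,o),(0,0,0)) for o in(-.09,-.03,.03,.09)]:
        p=(proj(cam,W(q))-[x,y]+.5)*5
        cv2.polylines(v,[np.int32(p)],True,col,1)
    out.append(cv2.resize(v,(600,v.shape[0])) if v.shape[1]!=600 else v)
cv2.imwrite("pics/bays.png",cv2.resize(np.vstack(out),(480,600)))
E
python3 bays.py
```

```text
bay green [564.8 248.8  79.6  34.8 -11.9] [558.3 243.1  95.9  59.1 -10.9]
bay blue [552.8 190.2  80.8  35.5 -11.8] [546.3 184.8  96.8  57.8 -10.5]
bay yellow [540.8 131.7  79.9  40.5 -11.9] [533.7 124.   97.8  71.7 -10.5]
bay red [528.7  72.8  79.9  39.2 -11.3] [520.7  62.6  97.2  71.9 -11. ]
```

View pics/bays.png

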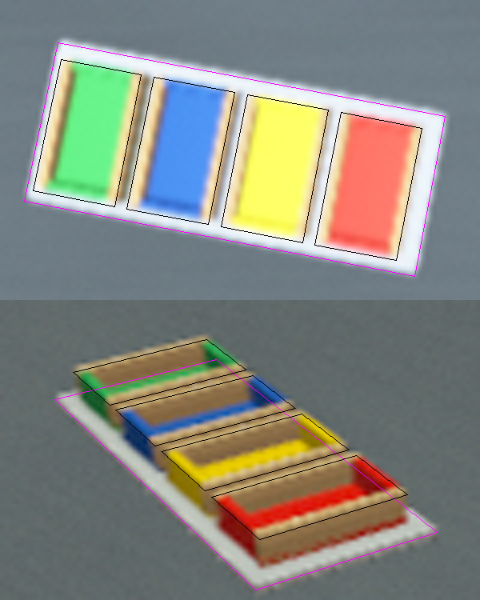

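The overlay matches the tray and rims to about 1 mm: row centre (0.5455, 0.1615), yaw -11.7°. Moving now, turning first and then going over to yellow.

servo_tool(deltas=[[0, 0, 0.1775, 0, 0, 0, 0], [0, 0, 0.1775, 0, 0, 0, 0], [0, 0, 0.1775, 0, 0, 0, 0], [0, 0, 0.1775, 0, 0, 0, 0], [0, 0, 0.1775, 0, 0, 0, 0], [0, 0, 0.1775, 0, 0, 0, 0], [0, 0, 0.1775, 0, 0, 0, 0], [0, 0, 0, 0, 0, 0, 0]])

```text
t: 2.1
ee_pos: [0.1654, 0.5507, 0.2313]
tool_rot: [[-0.038, 0.999, -0.0], [0.999, 0.038, -0.0], [-0.0, -0.0, -1.0]]
ft_force: [0.0, 0.2, 0.4]
width: 1.001
grasp_force: 0.0
```

servo_tool(deltas=[[0, 0, 0, -0.0516, 0.0229, 0, 0], [0, 0, 0, -0.0516, 0.0229, 0, 0], [0, 0, 0, -0.0516, 0.0229, 0, 0], [0, 0, 0, -0.0516, 0.0229, 0, 0], [0, 0, 0, -0.0516, 0.0229, 0, 0], [0, 0, 0, -0.0516, 0.0229, 0, 0], [0, 0, 0, -0.0516, 0.0229, 0, 0], [0, 0, 0, -0.0516, 0.0229, 0, 0], [0, 0, 0, -0.0516, 0.0229, 0, 0], [0, 0, 0, -0.0516, 0.0229, 0, 0], [0, 0, 0, -0.0516, 0.0229, 0, 0], [0, 0, 0, -0.0516, 0.0229, 0, 0], [0, 0, 0, -0.0516, 0.0229, 0, 0], [0, 0, 0, -0.0516, 0.0229, 0, 0], [0, 0, 0, -0.0516, 0.0229, 0, 0], [0, 0, 0, -0.0516, 0.0229, 0, 0], [0, 0, 0, 0, 0, 0, 0], [0, 0, 0, 0, 0, 0, 0]])

```text
t: 4.35
ee_pos: [0.5615, -0.2607, 0.231]
tool_rot: [[-0.038, 0.999, -0.001], [0.999, 0.038, 0.001], [0.001, -0.001, -1.0]]
ft_force: [0.8, 0.3, -0.3]
width: 1.001
grasp_force: 0.0
```

```bash
cat >> h.py <<'E'
def to(x,y,z,yaw):
    """turn about tool z (rad), then shift in the turned tool axes"""
    s=sense();R=np.array(s["tool_rot"]);p=np.array(s["ee_pos"]);c=np.degrees(np.arctan2(R[1,1],R[0,1]))
    a=np.radians(yaw);d=np.array([x,y,z])-p
    print("t %.1f"%s["t"],"tcp",p.round(4),"yaw %.2f"%c,"w %.2f"%s["width"],"F",np.round(s["ft_force"],1),"g %.0f"%s["grasp_force"])
    print("turn %.4f"%np.radians(c-yaw),"shift",np.round([-np.sin(a)*d[0]+np.cos(a)*d[1],np.cos(a)*d[0]+np.sin(a)*d[1],-d[2]],4))
E
python3 - <<'E'
from h import *
to(.562,-.261,.05,2.1)
im=grab_frame("side");cv2.imwrite("pics/s1.png",cv2.resize(im[130:330,180:430],None,fx=3,fy=3))
E
```

```text
t 4.3 tcp [ 0.5615 -0.2607  0.231 ] yaw 2.20 w 1.00 F [ 0.8  0.3 -0.3] g 0
turn 0.0017 shift [-0.0004  0.0005  0.181 ]
```

View pics/s1.png

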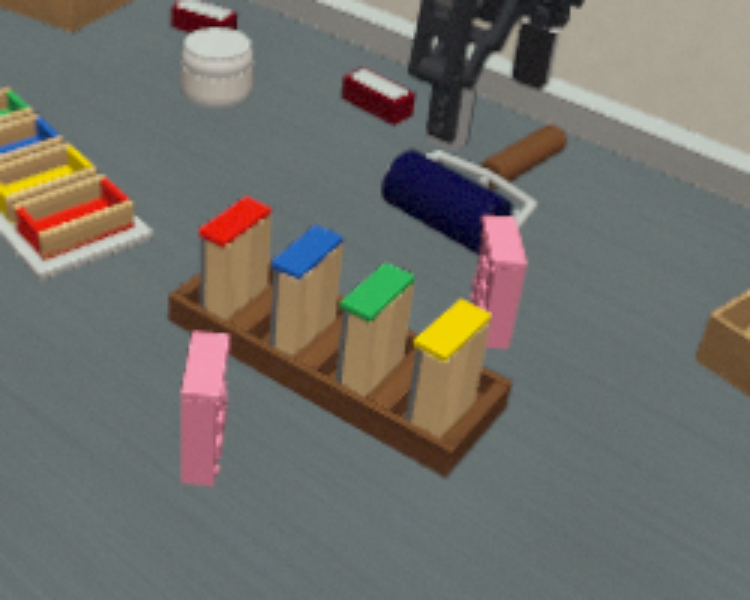

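The gripper is over the yellow block (crop ~(450,330)), the rack blocks all stand, and both pink pieces are clear of it. Descending.

servo_tool(deltas=[[0, 0, 0, 0, 0, 0.045, 0], [0, 0, 0, 0, 0, 0.045, 0], [0, 0, 0, 0, 0, 0.045, 0], [0, 0, 0, 0, 0, 0.03, 0], [0, 0, 0, 0, 0, 0.024, 0], [0, 0, 0, 0, 0, 0, 0], [0, 0, 0, 0, 0, 0, 0]])

```text
t: 5.28
ee_pos: [0.5625, -0.2609, 0.044]
tool_rot: [[-0.038, 0.999, 0.002], [0.999, 0.038, -0.001], [-0.001, 0.002, -1.0]]
ft_force: [0.0, 0.1, -0.0]
width: 1.001
grasp_force: 0.0
```

servo_tool(deltas=[[0, 0, 0, 0, 0, 0, 0.5], [0, 0, 0, 0, 0, 0, 1], [0, 0, 0, 0, 0, 0, 1], [0, 0, 0, 0, 0, 0, 1], [0, 0, 0, 0, 0, 0, 1], [0, 0, 0, 0, 0, 0, 1], [0, 0, 0, 0, 0, 0, 1]])

```text
t: 6.15
ee_pos: [0.5627, -0.2617, 0.0439]
tool_rot: [[-0.036, 0.999, 0.002], [0.999, 0.036, -0.001], [-0.002, 0.002, -1.0]]
ft_force: [-0.4, -0.4, 5.6]
width: 0.652
grasp_force: 64.2
```

servo_tool(deltas=[[0, 0, 0, 0, 0, -0.015, 1], [0, 0, 0, 0, 0, -0.035, 1], [0, 0, 0, 0, 0, -0.05, 1], [0, 0, 0, 0, 0, -0.05, 1], [0, 0, 0, 0, 0, 0, 1], [0, 0, 0, 0.03, -0.001, 0, 1], [0, 0, 0, 0.048, -0.001, 0, 1], [0, 0, 0, 0.048, -0.001, 0, 1], [0, 0, 0, 0.048, -0.001, 0, 1], [0, 0, 0, 0.048, -0.001, 0, 1], [0, 0, 0, 0.048, -0.001, 0, 1], [0, 0, 0, 0.048, -0.001, 0, 1], [0, 0, 0, 0.046, -0.001, 0, 1], [0, 0, 0, 0.03, -0.001, 0, 1], [0, 0, 0.1213, 0, 0, 0, 1], [0, 0, 0.1213, 0, 0, 0, 1], [0, 0, 0, 0, 0, 0, 1], [0, 0, 0, 0, 0, 0, 1]])

```text
t: 8.4
ee_pos: [0.5378, 0.1323, 0.1916]
tool_rot: [[0.203, 0.979, -0.001], [0.979, -0.203, -0.0], [-0.0, -0.001, -1.0]]
ft_force: [-0.3, 0.6, -1.0]
width: 0.649
grasp_force: 64.0
```

```bash
python3 - <<'E'
from h import *
to(.5394,.1321,.052,-11.7)
im=grab_frame("side");cv2.imwrite("pics/s2.png",cv2.resize(im[60:260,120:370],None,fx=3,fy=3))
print(blob(im,"yellow",(120,60,160,100),"side",.086+.15))
E
```

```text
t 8.4 tcp [0.5378 0.1323 0.1916] yaw -11.71 w 0.65 F [-0.3  0.6 -1. ] g 64
turn -0.0001 shift [0.0002 0.0016 0.1396]
[534.6 125.6  61.3  40.8 -13.9]
```

View pics/s2.png

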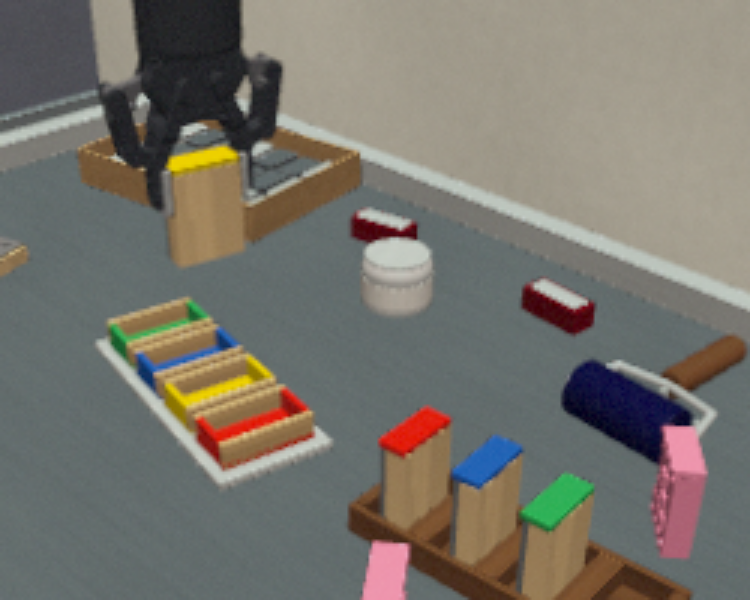

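Yellow is held upright (crop ~(205,205)) above its bay (220,385). Lowering.

servo_tool(deltas=[[0, 0, 0, 0, 0.0015, 0.03, 1], [0, 0, 0, 0, 0, 0.04, 1], [0, 0, 0, 0, 0, 0.035, 1], [0, 0, 0, 0, 0, 0.02, 1], [0, 0, 0, 0, 0, 0.01, 1], [0, 0, 0, 0, 0, 0, 1], [0, 0, 0, 0, 0, 0.003, 1], [0, 0, 0, 0, 0, 0, 1], [0, 0, 0, 0, 0, 0, 1]])

```text
t: 9.57
ee_pos: [0.5402, 0.1321, 0.0549]
tool_rot: [[0.205, 0.979, 0.001], [0.979, -0.205, 0.0], [0.0, 0.001, -1.0]]
ft_force: [0.4, 0.8, -1.1]
width: 0.648
grasp_force: 63.9
```

servo_tool(deltas=[[0, 0, 0, 0, 0, 0.0015, 1], [0, 0, 0, 0, 0, 0.0015, 1], [0, 0, 0, 0, 0, 0.001, 1], [0, 0, 0, 0, 0, 0, 1]])

```text
t: 10.07
ee_pos: [0.54, 0.1322, 0.0519]
tool_rot: [[0.204, 0.979, -0.0], [0.979, -0.204, -0.0], [-0.0, -0.0, -1.0]]
ft_force: [-5.2, -0.7, 9.8]
width: 0.647
grasp_force: 65.3
```

Floor contact (about 10 N). Release gently and rise.

servo_tool(deltas=[[0, 0, 0, 0, 0, 0, 0.25], [0, 0, 0, 0, 0, 0, 0], [0, 0, 0, 0, 0, 0, 0], [0, 0, 0, 0, 0, 0, 0], [0, 0, 0, 0, 0, -0.02, 0], [0, 0, 0, 0, 0, -0.05, 0], [0, 0, 0, 0, 0, -0.06, 0], [0, 0, 0, 0, 0, -0.02, 0], [0, 0, 0, 0, 0, 0, 0]])

```text
t: 11.2
ee_pos: [0.5411, 0.1321, 0.2023]
tool_rot: [[0.205, 0.979, 0.004], [0.979, -0.205, 0.0], [0.001, 0.004, -1.0]]
ft_force: [0.2, -0.2, -0.2]
width: 1.0
grasp_force: 0.0
```

```bash
python3 - <<'E'
from h import *
to(.551,-.082,.2,4.5)
im=grab_frame("side");cv2.imwrite("pics/s3.png",cv2.resize(im[60:260,120:370],None,fx=3,fy=3))
print(blob(im,"red",(240,192,32,26),"side",.086))
E
```

```text
t 11.2 tcp [0.5411 0.1321 0.2023] yaw -11.81 w 1.00 F [ 0.2 -0.2 -0.2] g 0
turn -0.2846 shift [-0.2142 -0.0069  0.0023]
[550.2 -81.8  63.2  28.9   4.5]
```

View pics/s3.png

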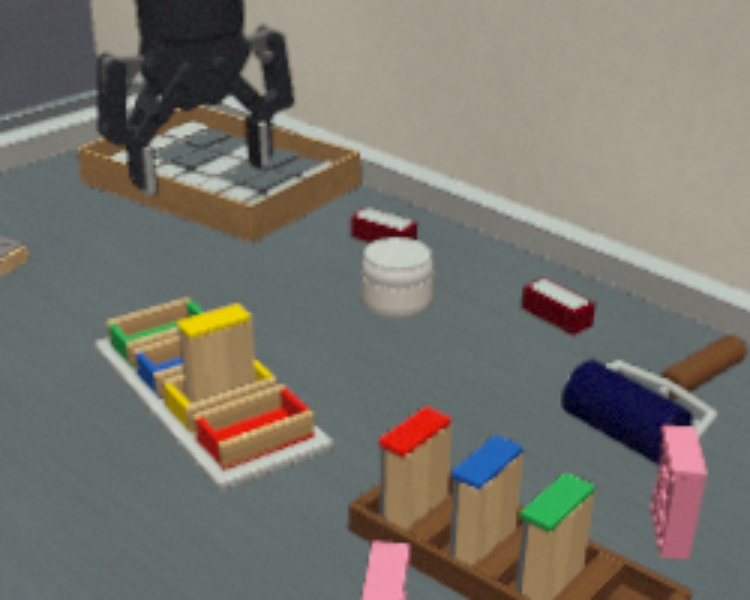

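Yellow stands fully down in the yellow bay (crop ~(215,355)); the rest is undisturbed. Now red.

servo_tool(deltas=[[0, 0, -0.1423, 0, 0, 0, 0], [0, 0, -0.1423, 0, 0, 0, 0], [0, 0, 0, -0.043, -0.0014, 0, 0], [0, 0, 0, -0.043, -0.0014, 0, 0], [0, 0, 0, -0.043, -0.0014, 0, 0], [0, 0, 0, -0.043, -0.0014, 0, 0], [0, 0, 0, -0.0422, -0.0014, 0, 0], [0, 0, 0, 0, 0, 0, 0], [0, 0, 0, 0, 0, 0, 0]])

```text
t: 12.38
ee_pos: [0.5487, -0.0813, 0.1984]
tool_rot: [[-0.078, 0.997, -0.003], [0.997, 0.078, 0.002], [0.002, -0.003, -1.0]]
ft_force: [-0.8, 0.1, -0.7]
width: 1.0
grasp_force: 0.0
```

servo_tool(deltas=[[0, 0, 0, 0, 0, 0.045, 0], [0, 0, 0, 0, 0, 0.045, 0], [0, 0, 0, 0, 0, 0.04, 0], [0, 0, 0, 0, 0, 0.02, 0], [0, 0, 0, 0, 0, 0.009, 0], [0, 0, 0, 0, 0, 0, 0], [0, 0, 0, 0, 0, 0, 0.5], [0, 0, 0, 0, 0, 0, 1], [0, 0, 0, 0, 0, 0, 1], [0, 0, 0, 0, 0, 0, 1], [0, 0, 0, 0, 0, 0, 1], [0, 0, 0, 0, 0, 0, 1], [0, 0, 0, 0, 0, 0, 1]])

```text
t: 14.0
ee_pos: [0.5508, -0.0824, 0.0427]
tool_rot: [[-0.078, 0.997, 0.002], [0.997, 0.078, -0.001], [-0.001, 0.002, -1.0]]
ft_force: [1.0, 0.2, 6.2]
width: 0.644
grasp_force: 64.1
```

```bash
python3 - <<'E'
from h import *
to(.5275,.0734,.19,-11.7)
E
```

```text
t 14.0 tcp [ 0.5508 -0.0824  0.0427] yaw 4.49 w 0.64 F [1.  0.2 6.2] g 64
turn 0.2826 shift [ 0.1478 -0.0544 -0.1473]
```

servo_tool(deltas=[[0, 0, 0, 0, 0, -0.015, 1], [0, 0, 0, 0, 0, -0.035, 1], [0, 0, 0, 0, 0, -0.05, 1], [0, 0, 0, 0, 0, -0.047, 1], [0, 0, 0.1413, 0, 0, 0, 1], [0, 0, 0.1413, 0, 0, 0, 1], [0, 0, 0, 0.0296, -0.0109, 0, 1], [0, 0, 0, 0.0296, -0.0109, 0, 1], [0, 0, 0, 0.0296, -0.0109, 0, 1], [0, 0, 0, 0.0296, -0.0109, 0, 1], [0, 0, 0, 0.0294, -0.0108, 0, 1], [0, 0, 0, 0, 0, 0, 1], [0, 0, 0, 0, 0, 0, 1]])

```text
t: 15.62
ee_pos: [0.5262, 0.0734, 0.1886]
tool_rot: [[0.203, 0.979, 0.0], [0.979, -0.203, -0.0], [-0.0, 0.0, -1.0]]
ft_force: [-1.4, -0.9, -1.6]
width: 0.646
grasp_force: 63.8
```

```bash
python3 - <<'E'
from h import *
to(.5275,.0734,.0507,-11.7)
E
```

```text
t 15.6 tcp [0.5262 0.0734 0.1886] yaw -11.69 w 0.65 F [-1.4 -0.9 -1.6] g 64
turn 0.0002 shift [0.0003 0.0012 0.1379]
```

servo_tool(deltas=[[0, 0, 0, 0, 0.001, 0.03, 1], [0, 0, 0, 0, 0, 0.04, 1], [0, 0, 0, 0, 0, 0.035, 1], [0, 0, 0, 0, 0, 0.02, 1], [0, 0, 0, 0, 0, 0.01, 1], [0, 0, 0, 0, 0, 0.0015, 1], [0, 0, 0, 0, 0, 0.0015, 1], [0, 0, 0, 0, 0, 0.001, 1], [0, 0, 0, 0, 0, 0.001, 1], [0, 0, 0, 0, 0, 0, 1]])

```text
t: 16.88
ee_pos: [0.5283, 0.0734, 0.0507]
tool_rot: [[0.202, 0.979, 0.001], [0.979, -0.202, -0.001], [-0.0, 0.002, -1.0]]
ft_force: [-4.7, -0.8, 11.6]
width: 0.652
grasp_force: 65.1
```

servo_tool(deltas=[[0, 0, 0, 0, 0, 0, 0.25], [0, 0, 0, 0, 0, 0, 0], [0, 0, 0, 0, 0, 0, 0], [0, 0, 0, 0, 0, 0, 0], [0, 0, 0, 0, 0, -0.02, 0], [0, 0, 0, 0, 0, -0.05, 0], [0, 0, 0, 0, 0, -0.06, 0], [0, 0, 0, 0, 0, -0.02, 0], [0, 0, 0, 0, 0, 0, 0]])

```text
t: 18.0
ee_pos: [0.5286, 0.0734, 0.2002]
tool_rot: [[0.203, 0.979, 0.004], [0.979, -0.203, -0.0], [0.0, 0.004, -1.0]]
ft_force: [-0.1, -1.4, -0.4]
width: 1.0
grasp_force: 0.0
```

```bash
python3 - <<'E'
from h import *
im=grab_frame("side");cv2.imwrite("pics/s4.png",cv2.resize(im[100:300,120:370],None,fx=3,fy=3))
b=blob(im,"green",(289,215,32,26),"side",.086);print(b,blob(im,"blue",(266,202,32,26),"side",.086))
to(.560,-.203,.2,4.7)
E
```

```text
[ 559.2 -203.1   61.3   26.4    4.5] [ 559.6 -141.5   62.3   26.8    6.4]
t 18.1 tcp [0.5273 0.0735 0.1981] yaw -11.70 w 1.00 F [-1.1 -0.   0.1] g 0
turn -0.2862 shift [-0.2783  0.0099 -0.0019]
```

View pics/s4.png

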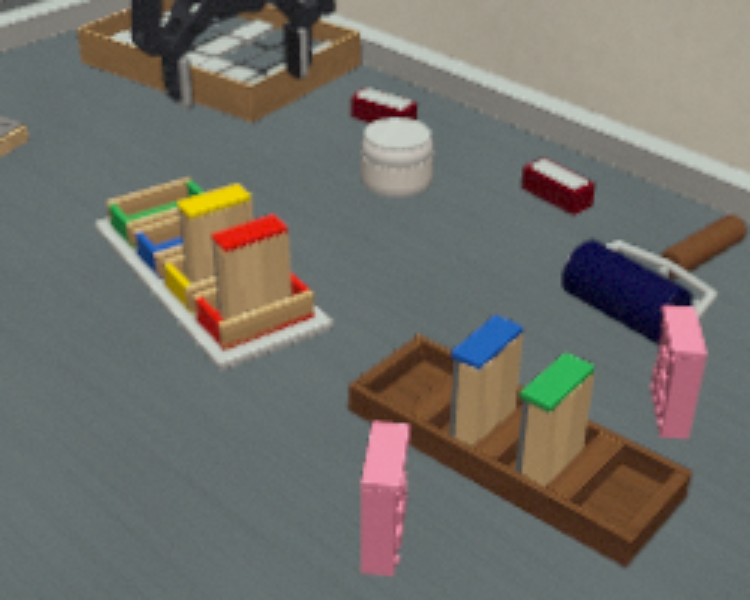

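Red stands in the red bay (crop ~(250,270)), and blue and green are still in the rack. The pink pieces are about 25 mm or more clear of the finger paths. Now green.

servo_tool(deltas=[[0, 0, -0.1431, 0, 0, 0, 0], [0, 0, -0.1431, 0, 0, 0, 0], [0, 0, 0, -0.0464, 0.0016, 0, 0], [0, 0, 0, -0.0464, 0.0016, 0, 0], [0, 0, 0, -0.0464, 0.0016, 0, 0], [0, 0, 0, -0.0464, 0.0016, 0, 0], [0, 0, 0, -0.0464, 0.0016, 0, 0], [0, 0, 0, -0.0463, 0.0019, 0, 0], [0, 0, 0, 0, 0, 0, 0], [0, 0, 0, 0, 0, 0, 0]])

```text
t: 19.3
ee_pos: [0.559, -0.202, 0.1962]
tool_rot: [[-0.082, 0.997, -0.003], [0.997, 0.082, 0.002], [0.003, -0.003, -1.0]]
ft_force: [0.4, 0.3, -0.2]
width: 1.0
grasp_force: 0.0
```

servo_tool(deltas=[[0, 0, 0, 0, 0, 0.045, 0], [0, 0, 0, 0, 0, 0.045, 0], [0, 0, 0, 0, 0, 0.04, 0], [0, 0, 0, 0, 0, 0.02, 0], [0, 0, 0, 0, 0, 0.006, 0], [0, 0, 0, 0, 0, 0, 0], [0, 0, 0, 0, 0, 0, 0.5], [0, 0, 0, 0, 0, 0, 1], [0, 0, 0, 0, 0, 0, 1], [0, 0, 0, 0, 0, 0, 1], [0, 0, 0, 0, 0, 0, 1], [0, 0, 0, 0, 0, 0, 1], [0, 0, 0, 0, 0, 0, 1]])

```text
t: 20.92
ee_pos: [0.5611, -0.2038, 0.044]
tool_rot: [[-0.082, 0.997, 0.002], [0.997, 0.082, -0.002], [-0.002, 0.002, -1.0]]
ft_force: [0.7, 0.7, 6.7]
width: 0.653
grasp_force: 63.9
```

```bash
python3 - <<'E'
from h import *
to(.5638,.2496,.19,-11.7)
E
```

```text
t 20.9 tcp [ 0.5611 -0.2038  0.044 ] yaw 4.70 w 0.65 F [0.7 0.7 6.7] g 64
turn 0.2862 shift [ 0.4445 -0.0893 -0.146 ]
```

servo_tool(deltas=[[0, 0, 0, 0, 0, -0.015, 1], [0, 0, 0, 0, 0, -0.035, 1], [0, 0, 0, 0, 0, -0.05, 1], [0, 0, 0, 0, 0, -0.046, 1], [0, 0, 0.1431, 0, 0, 0, 1], [0, 0, 0.1431, 0, 0, 0, 1], [0, 0, 0, 0.0445, -0.0089, 0, 1], [0, 0, 0, 0.0445, -0.0089, 0, 1], [0, 0, 0, 0.0445, -0.0089, 0, 1], [0, 0, 0, 0.0445, -0.0089, 0, 1], [0, 0, 0, 0.0445, -0.0089, 0, 1], [0, 0, 0, 0.0445, -0.0089, 0, 1], [0, 0, 0, 0.0445, -0.0089, 0, 1], [0, 0, 0, 0.0445, -0.0089, 0, 1], [0, 0, 0, 0.0445, -0.0089, 0, 1], [0, 0, 0, 0.0445, -0.0089, 0, 1], [0, 0, 0, 0, 0, 0, 1], [0, 0, 0, 0, 0, 0, 1]])

```text
t: 23.18
ee_pos: [0.5628, 0.2504, 0.1884]
tool_rot: [[0.202, 0.979, -0.0], [0.979, -0.202, -0.001], [-0.001, -0.0, -1.0]]
ft_force: [0.4, -0.4, -1.8]
width: 0.645
grasp_force: 63.9
```

```bash
python3 - <<'E'
from h import *
to(.5638,.2496,.052,-11.7)
E
```

```text
t 23.2 tcp [0.5628 0.2504 0.1884] yaw -11.67 w 0.65 F [ 0.4 -0.4 -1.8] g 64
turn 0.0004 shift [-0.0006  0.0012  0.1364]
```

servo_tool(deltas=[[0, 0, 0, 0, 0.001, 0.03, 1], [0, 0, 0, 0, 0, 0.04, 1], [0, 0, 0, 0, 0, 0.035, 1], [0, 0, 0, 0, 0, 0.02, 1], [0, 0, 0, 0, 0, 0.009, 1], [0, 0, 0, 0, 0, 0.0015, 1], [0, 0, 0, 0, 0, 0.0015, 1], [0, 0, 0, 0, 0, 0.001, 1], [0, 0, 0, 0, 0, 0.0005, 1], [0, 0, 0, 0, 0, 0, 1]])

```text
t: 24.42
ee_pos: [0.565, 0.2509, 0.0519]
tool_rot: [[0.202, 0.979, 0.002], [0.979, -0.202, 0.0], [0.001, 0.002, -1.0]]
ft_force: [-2.1, -1.1, 6.3]
width: 0.649
grasp_force: 64.5
```

servo_tool(deltas=[[0, 0, 0, 0, 0, 0, 0.25], [0, 0, 0, 0, 0, 0, 0], [0, 0, 0, 0, 0, 0, 0], [0, 0, 0, 0, 0, 0, 0], [0, 0, 0, 0, 0, -0.02, 0], [0, 0, 0, 0, 0, -0.05, 0], [0, 0, 0, 0, 0, -0.06, 0], [0, 0, 0, 0, 0, -0.02, 0], [0, 0, 0, 0, 0, 0, 0]])

```text
t: 25.55
ee_pos: [0.5652, 0.2509, 0.2025]
tool_rot: [[0.203, 0.979, 0.005], [0.979, -0.203, 0.001], [0.002, 0.004, -1.0]]
ft_force: [-0.2, -0.9, -1.0]
width: 1.002
grasp_force: 0.0
```

```bash
python3 - <<'E'
from h import *
im=grab_frame("side");cv2.imwrite("pics/s5.png",cv2.resize(im[100:300,120:370],None,fx=3,fy=3))
print(blob(im,"blue",(266,202,32,26),"side",.086))
to(.560,-.1415,.2,6.4)
E
```

```text
[ 559.6 -141.5   62.7   26.7    6.5]
t 25.6 tcp [0.5639 0.2506 0.1999] yaw -11.69 w 1.00 F [ 0.1  0.1 -0.3] g 0
turn -0.3158 shift [-3.892e-01 -4.760e-02 -1.000e-04]
```

View pics/s5.png

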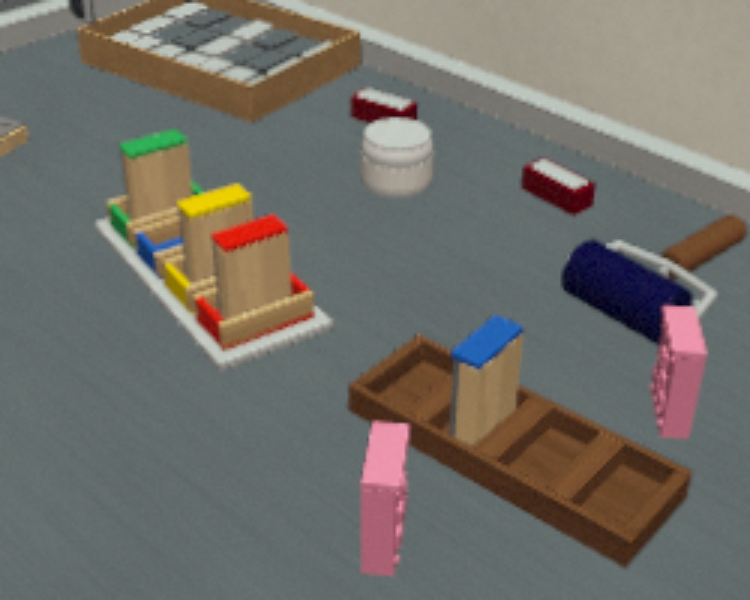

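Green stands in the green bay (crop ~(155,180)). Now blue.

servo_tool(deltas=[[0, 0, -0.158, 0, 0, 0, 0], [0, 0, -0.158, 0, 0, 0, 0], [0, 0, 0, -0.0486, -0.006, 0, 0], [0, 0, 0, -0.0486, -0.006, 0, 0], [0, 0, 0, -0.0486, -0.006, 0, 0], [0, 0, 0, -0.0486, -0.006, 0, 0], [0, 0, 0, -0.0487, -0.006, 0, 0], [0, 0, 0, -0.0487, -0.006, 0, 0], [0, 0, 0, -0.0487, -0.006, 0, 0], [0, 0, 0, -0.0487, -0.0056, 0, 0], [0, 0, 0, 0, 0, 0, 0], [0, 0, 0, 0, 0, 0, 0]])

```text
t: 27.1
ee_pos: [0.5591, -0.1406, 0.1976]
tool_rot: [[-0.111, 0.994, -0.004], [0.994, 0.111, 0.002], [0.003, -0.003, -1.0]]
ft_force: [0.4, 0.2, -0.2]
width: 1.003
grasp_force: 0.0
```

servo_tool(deltas=[[0, 0, 0, 0, 0, 0.045, 0], [0, 0, 0, 0, 0, 0.045, 0], [0, 0, 0, 0, 0, 0.04, 0], [0, 0, 0, 0, 0, 0.02, 0], [0, 0, 0, 0, 0, 0.007, 0], [0, 0, 0, 0, 0, 0, 0], [0, 0, 0, 0, 0, 0, 0.5], [0, 0, 0, 0, 0, 0, 1], [0, 0, 0, 0, 0, 0, 1], [0, 0, 0, 0, 0, 0, 1], [0, 0, 0, 0, 0, 0, 1], [0, 0, 0, 0, 0, 0, 1], [0, 0, 0, 0, 0, 0, 1]])

```text
t: 28.72
ee_pos: [0.5614, -0.1421, 0.0444]
tool_rot: [[-0.112, 0.994, 0.003], [0.994, 0.112, -0.001], [-0.002, 0.003, -1.0]]
ft_force: [0.7, -0.9, 6.8]
width: 0.648
grasp_force: 64.1
```

```bash
python3 - <<'E'
from h import *
to(.5516,.1909,.19,-11.7)
E
```

```text
t 28.7 tcp [ 0.5614 -0.1421  0.0444] yaw 6.41 w 0.65 F [ 0.7 -0.9  6.8] g 64
turn 0.3160 shift [ 0.3241 -0.0771 -0.1456]
```

servo_tool(deltas=[[0, 0, 0, 0, 0, -0.015, 1], [0, 0, 0, 0, 0, -0.035, 1], [0, 0, 0, 0, 0, -0.05, 1], [0, 0, 0, 0, 0, -0.046, 1], [0, 0, 0.158, 0, 0, 0, 1], [0, 0, 0.158, 0, 0, 0, 1], [0, 0, 0, 0.0405, -0.0096, 0, 1], [0, 0, 0, 0.0405, -0.0096, 0, 1], [0, 0, 0, 0.0405, -0.0096, 0, 1], [0, 0, 0, 0.0405, -0.0096, 0, 1], [0, 0, 0, 0.0405, -0.0096, 0, 1], [0, 0, 0, 0.0405, -0.0096, 0, 1], [0, 0, 0, 0.0405, -0.0096, 0, 1], [0, 0, 0, 0.0405, -0.0096, 0, 1], [0, 0, 0, 0, 0, 0, 1], [0, 0, 0, 0, 0, 0, 1]])

```text
t: 30.72
ee_pos: [0.5504, 0.1909, 0.1889]
tool_rot: [[0.202, 0.979, -0.0], [0.979, -0.202, -0.001], [-0.001, -0.0, -1.0]]
ft_force: [-0.3, 0.2, -2.1]
width: 0.65
grasp_force: 64.0
```

```bash
python3 - <<'E'
from h import *
to(.5516,.1909,.0524,-11.7)
E
```

```text
t 30.7 tcp [0.5504 0.1909 0.1889] yaw -11.68 w 0.65 F [-0.3  0.2 -2.1] g 64
turn 0.0003 shift [0.0002 0.0012 0.1365]
```

servo_tool(deltas=[[0, 0, 0, 0, 0, 0.03, 1], [0, 0, 0, 0, 0, 0.04, 1], [0, 0, 0, 0, 0, 0.035, 1], [0, 0, 0, 0, 0, 0.02, 1], [0, 0, 0, 0, 0, 0.009, 1], [0, 0, 0, 0, 0, 0.0015, 1], [0, 0, 0, 0, 0, 0.0015, 1], [0, 0, 0, 0, 0, 0.001, 1], [0, 0, 0, 0, 0, 0.0005, 1], [0, 0, 0, 0, 0, 0, 1]])

```text
t: 31.98
ee_pos: [0.5517, 0.1916, 0.0524]
tool_rot: [[0.202, 0.979, 0.002], [0.979, -0.202, 0.0], [0.001, 0.002, -1.0]]
ft_force: [-2.0, -1.1, 6.4]
width: 0.65
grasp_force: 64.9
```

servo_tool(deltas=[[0, 0, 0, 0, 0, 0, 0.25], [0, 0, 0, 0, 0, 0, 0], [0, 0, 0, 0, 0, 0, 0], [0, 0, 0, 0, 0, 0, 0], [0, 0, 0, 0, 0, -0.02, 0], [0, 0, 0, 0, 0, -0.05, 0], [0, 0, 0, 0, 0, -0.06, 0], [0, 0, 0, 0, 0, -0.03, 0], [0, 0, 0, 0, 0, 0, 0], [0, 0, 0, 0, 0, 0, 0]])

```text
t: 33.22
ee_pos: [0.55, 0.1913, 0.2098]
tool_rot: [[0.203, 0.979, -0.001], [0.979, -0.203, -0.0], [-0.0, -0.001, -1.0]]
ft_force: [-0.1, -0.6, -0.3]
width: 0.996
grasp_force: 0.0
```

```bash
python3 - <<'E'
from h import *
im=grab_frame("side");cv2.imwrite("pics/s6.png",cv2.resize(im[100:300,120:370],None,fx=3,fy=3))
for k,b in dict(green=(157,140,30,16),blue=(165,148,30,20),yellow=(175,158,32,20),red=(187,168,32,20)).items(): print(k,blob(im,k,b,"side",.094))
to(.5,0,.2,0)
E
```

```text
green [564.9 251.4  58.1  31.  -11.8]
blue [551.9 191.3  58.   30.7 -10.6]
yellow [539.3 132.4  60.8  36.3 -11.9]
red [527.6  74.1  59.7  32.5 -11.7]
t 33.3 tcp [0.5496 0.1912 0.2088] yaw -11.70 w 1.00 F [ 0.3 -0.  -0. ] g 0
turn -0.2041 shift [-0.1912 -0.0496  0.0088]
```

View pics/s6.png

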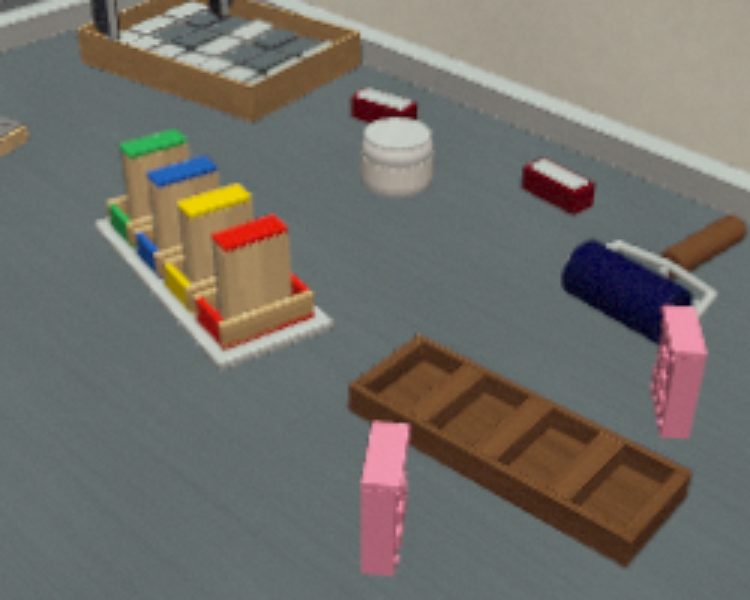

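All four blocks stand upright and centred in their own bays, with tops at crop (155,142), (182,170), (215,200) and (250,232). The bystanders have not moved, and the gripper is clear.

```bash
python3 -c "
from plant import *
print(hand_in())"
```

```text
the job is handed in; nothing more can be done
None
```

I moved the four blocks in the order yellow, red, green, blue, and the last picture shows each one upright and fully down in the bay of its own colour; the ink tin and roller were left where they were, and I handed the job in at about 33 s.

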